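# Set a cheese block square in the wire cutter's corner and hold it for the cut

### The arm

A 7-joint arm with a two-finger parallel gripper is mounted at the origin on a cart in front of the work surface, level with it; the furniture and walls round the work are solid. World frame = base frame: x ahead of the robot, y to its left, z up, the work surface at z = 0. Lengths are in m, angles in rad, forces in N, time in s.
With the tool pointing down it reaches from about 0.4 to 0.85 m from the base axis. Payload 4.5 kg.
Tool frame: the origin (TCP) lies on the centre line of the jaws, within the pads' length; the fingertips stand 25 mm ahead of it and the grasp point (between the pads) lies 6 mm ahead of it; z points along the fingers, y is the line along which they close (so a half turn about z gives the same grasp; the last joint's range is limited). The gripper opens to 88 mm and grips with 3 to 60 N. Pads are 18 mm wide; open, the fingers measure 123 mm over their backs; the gripper's body (75 mm by 187 mm) begins 45 mm behind the grasp point.
Start: joints at [1.15, 0.689, -0.195, 1.565, 0.157, 0.902, -0.215], TCP at [0.275, -0.561, 0.264] pointing down, gripper open.
Joint ranges: [-3.01, 3.01], [-0.46, 2.08], [-1.47, 1.51], [0.13, 2.56], [-1, 4.14], [0.04, 2.09], [-2.66, 2.66]. Speed limits (rad/s): [2.57, 2.57, 3.14, 3.14, 3.14, 3.14, 3.14].

### API

Orientations are given as a unit quaternion [x, y, z, w].
In Python, from cell import arm gives the robot as it stands.
- The arm moves only by the shell command python3 -m crank 'ROWS' [OPENING] [FORCE]. ROWS is JSON, a list of rows, each a list of 6 numbers: the shift along the world's x, y, z in m, then the turn, a rotation vector about the world's x, y, z in degrees. In form: [[x, y, z, ax, ay, az], ...]. A call has 1 to 10 rows; each row shifts and turns the commanded pose from where the row before left it; what a row does not reach is not made up. A row lasts 1/12 s, in which the tool goes at most 41.7 mm and 7.16 degrees, less where a joint would pass 70% of its speed; a pose out of reach is approached as far as the arm can. A call is refused whole if a number of a shift passes 0.0417 or a number of a turn 7.16, either way. A call with a gripper value outside its range is refused whole. OPENING is the closure, from -1 (fully open) to 1 (shut), so that 0 is half open, set as the call begins (- or left out, the last holds). The fingers move at their own pace and stop on an object; FORCE is the grip in N (left out, the last holds). Time passes only in rows, so rows that do not move let the fingers close. It gives the time, the measured TCP pose, the force, the opening and the grip force at its end, in the units of the state.
- arm.get_obs(): the state, without advancing time (a new reading comes with each control period).
- arm.grab_frame(name): name is "scene" or "top"; returns a dict with "color" (400x640x3 uint8, red, green, blue), "mtx" (3x3 intrinsics, pixels), "distortion" ([k1, k2, p1, p2, k3] as OpenCV has them; the pictures are not rectified), "rvec" (rotation vector, rad) and "tvec" (3), from world to camera coordinates, as OpenCV has them. Camera axes: x right, y down, z forward; pixel columns grow to the right and rows downward; lengths in m; the calibration is good to about 2 mm. A picture is of the moment at which its call begins. There is no depth.
- arm.sign_off(): hands the job in; it is judged then, once.
Trained networks look in a picture, given as the dict that the camera call returned (one of the last four; its "shot" number tells which), for a name from the list of things; names that differ only in an ending like _2 or _b are one class to them, and where a whole thing is asked for, a point or a joint stands for the part that bears it (a point fixed in the world has none). Each returns a list of dicts, best first, with "score" (0 to 1); they miss things now and then, are a little off and sometimes report something else, mostly with a low value. They report only what shows in the picture. A call takes as long as a camera call. They do not tell look-alikes from the thing itself.
- arm.recognise(label, picture): "extent" ([left, top, width, height] in pixels, round what is visible of it).
- arm.spot_point(label, picture): "centre" ([column, row] in pixels: a listed point, or the origin of a listed thing).
The state is a dict: "clock": time; "joint_pos": joint angles; "joint_vel": joint speeds; "tau": joint torques, N m; "tool_pos": TCP position; "eef_rot": TCP orientation; "wrist_force": force on the tool from outside, world axes, zero at the start; "torque": the same for the moment, N m; "gripper_width": finger opening in m; "gripper_force": force on a finger pad.
Only numpy, scipy, OpenCV 4.12 (cv2) and the standard library are available. Lean on these libraries where they do the work, as an engineer would, in place of code of your own. Each camera call takes 0.05 s, during which the arm holds its last target. There are 200 camera calls.

### The job

Get the wire cutter ready for the next slice: swing its wire frame up and back until it leans back clearly past upright, then load the block of cheese from the wooden board onto the cutter's white bed, long side along the low portion fence. Push the block into the corner so that it lies flat on the bed and is flush against the back fence and the portion fence at once, and finish while still holding it pressed against both, with the frame up and ready to be brought down. Do not ram the fences, and leave the other things on the counter where they stand.

Things in the scene. Friction and masses are not known exactly. Their poses are not given: they have to be found in the camera images.
- cutter: Wire cheese cutter, 190x240 mm, fixed, turned a little. Origin: centre of its underside, on the counter. x points to its rear (back fence, hinge), y to its left, z up. The flat white bed is 30 mm above the counter: x -80 to 35 mm (back fence), y -118 to 118 mm, with a 4 mm slot for the wire along x at y = 0. Hinge cheeks at its rear corners are 50 mm high.
- back_fence: Upright steel strip along the rear of the bed, fixed, 30 mm high above the bed, 220 mm long, with a 10 mm gap in the middle where the wire passes. Origin: on the bed, middle of its front face (cutter x = 35 mm, y = 0); axes as the cutter's; the face looks to -x.
- portion_fence: Low steel angle clamped on the left of the bed, square to the back fence, 12 to 36 mm left of the slot; immovable. 15 mm high above the bed, 108 mm long along x, ending 3 mm before the back fence. Origin: on the bed, mid-length of its working face; axes as the cutter's; the face looks to -y. Behind it (+y) a 50 mm wide foot with two knobs up to 13 mm above the bed.
- wire_frame (a joint): Angle of the wire frame about its hinge (rad): 0 lying down over the bed, 1.57 upright, stop at 1.9. Stiff hinge: it stays where it is left; 3 to 5 N at the handle moves it. The frame is a rectangle of 10 mm steel rod, 274 mm wide, running outside the bed's sides, with one wire across its middle.
- frame_hinge (a point): Middle of the hinge line, which runs along the cutter's y axis: 75 mm behind the cutter's origin, 36 mm above the counter. It does not move.
- frame_handle (a point): Middle of the frame's black handle bar, 14 mm thick, 136 mm long, parallel to the hinge line. With the frame down it is 213 mm in front of the hinge and 12 mm above it; it circles about the hinge, up and to the rear, as the joint grows. The frame's front rod is 51 mm from it; stubs join them 60 mm either side of this point. Pinched from above, the bar turns between the fingers.
- cheese: Block of firm yellow cheese, 100 mm long (its x), 56 mm wide (its y), 60 mm high (z), about 0.36 kg, rigid, waxy: it slides easily on the bed and fences (friction about 0.3), the fingers grip it well; it starts on the wooden board with its underside 14 mm above the counter. Origin: centre of its underside. Either end may face the back fence.
- board: Light wooden board, 230x140 mm (x, y), 14 mm thick, with a short handle tab 50 mm long at its -x end, fixed. Origin: centre of its underside.
- milk_carton: Bystander, loose: one-litre milk carton, 60x60x184 mm. Origin: centre of its underside.
- sauce_honey: Bystander, loose: amber squeeze bottle with a white nozzle, 44x44x155 mm. Origin: centre of its underside.
- cups_brown: Bystander, loose: stack of brown paper cups, rims down, 60x60x164 mm. Origin: centre of its underside.
- sugar_shaker: Bystander, loose: white sugar shaker with a domed top, 49x49x88 mm. Origin: centre of its underside.
- cups_blue: Bystander, loose: short stack of blue paper cups, rims down, 58x58x86 mm. Origin: centre of its underside.
- cinnamon_jar: Bystander, loose: clear spice jar with a white lid, 47x47x98 mm. Origin: centre of its underside.
Not all that is in view belongs to the job. What is meant by the cheese is not purple, and is the larger of those in its own colour.

How it is judged:
By the outcome, as a careful person would: the job done as asked, in the order asked, and still so for the second after the job is handed in, while the arm keeps its last pose, push and grip.
It also fails if it takes over 69 s, if anything falls off the work surface, if the arm or the gripper's body presses on something with over 40 N, if the wrist force passes 120 N, or if a joint passes its speed limit or range.

## Working session

There is one attempt and no reset: what is moved stays moved. The work goes in short steps, Python scripts to look and compute and a shell command to move; the robot and the scene stay as the last step left them, time stands still between calls to the robot, and variables do not carry over. Pictures are saved under pics/ and viewed, at most 10 in all, crops included, and the job is handed in when it is done.

```bash
mkdir -p pics; ls
cat > h.py <<'E'
import numpy as np, cv2
from cell import arm
def ray(f,px):
    u=cv2.undistortPoints(np.array([[px]],float),f["mtx"],np.array(f["distortion"]))[0,0]
    R=cv2.Rodrigues(np.array(f["rvec"]))[0]; t=np.array(f["tvec"]).ravel()
    return -R.T@t, R.T@np.array([u[0],u[1],1.])
def onz(f,px,z):
    c,d=ray(f,px); return c+d*(z-c[2])/d[2]
def proj(f,P):
    return cv2.projectPoints(np.array(P,float).reshape(-1,3),np.array(f["rvec"]),np.array(f["tvec"]),f["mtx"],np.array(f["distortion"]))[0][:,0]
def tri(obs):
    A=0;b=0
    for f,px in obs:
        c,d=ray(f,px); d=d/np.linalg.norm(d); M=np.eye(3)-np.outer(d,d); A=A+M; b=b+M@c
    return np.linalg.solve(A,b)
def save(f,n): cv2.imwrite("pics/"+n,f["color"][:,:,::-1])
E
python3 - <<'E'
from h import *
fs=[]
for c in("scene","top"):
    f=arm.grab_frame(c); save(f,c+"0.png"); f["mtx"]=np.array(f["mtx"]); fs.append(f)
    for l in["cutter","back_fence","portion_fence","frame_hinge","frame_handle","cheese","board","milk_carton","sauce_honey","cups_brown","sugar_shaker","cups_blue","cinnamon_jar"]:
        print(c,l,[(np.round(d["centre"]),round(d["score"],2)) for d in arm.spot_point(l,f)[:3]], [np.round(onz(f,d["centre"],0.0),3)[:2] for d in arm.spot_point(l,f)[:1]])
print(arm.get_obs())
E
```

```text
pics
scene cutter [(array([259., 162.]), 0.57)] [array([0.625, 0.049])]
scene back_fence [(array([266., 157.]), 0.61)] [array([0.669, 0.057])]
scene portion_fence [(array([246., 158.]), 0.77), (array([237., 219.]), 0.4)] [array([0.606, 0.104])]
scene frame_hinge [(array([272., 150.]), 0.71), (array([246., 158.]), 0.69)] [array([0.719, 0.079])]
scene frame_handle [(array([224., 165.]), 0.81)] [array([0.516, 0.13 ])]
scene cheese [(array([210., 195.]), 0.91), (array([380., 322.]), 0.56), (array([304., 213.]), 0.46)] [array([0.373, 0.009])]
scene board [(array([301., 221.]), 0.97)] [array([ 0.514, -0.316])]
scene milk_carton [(array([326., 186.]), 0.98), (array([235., 215.]), 0.67)] [array([ 0.707, -0.239])]
scene sauce_honey [(array([330., 192.]), 0.76)] [array([ 0.698, -0.273])]
scene cups_brown [(array([353., 199.]), 0.73)] [array([ 0.726, -0.358])]
scene sugar_shaker [(array([235., 215.]), 0.9)] [array([ 0.371, -0.139])]
scene cups_blue [(array([353., 216.]), 0.69), (array([298., 270.]), 0.47), (array([306., 219.]), 0.17)] [array([ 0.662, -0.418])]
scene cinnamon_jar [(array([297., 
[... 1262 characters left out ...]
0.68911966, -0.19459433,  1.56528984,  0.15727652,
        0.90248491, -0.21512769]), 'joint_vel': array([-8.23947217e-04,  1.04337844e-03, -3.96168299e-04, -6.63047175e-04,
       -4.96058816e-05,  1.42121766e-03, -6.61393182e-04]), 'tau': array([ 3.08495459e-06, -5.27485907e+01, -1.26718987e+00, -1.53744149e+01,
       -5.19779557e-02, -7.17442508e-04, -1.50453576e-05]), 'tool_pos': array([ 0.27458859, -0.56148097,  0.263733  ]), 'eef_rot': array([9.74258974e-01, 2.25431695e-01, 2.37763703e-05, 3.38615116e-05]), 'wrist_force': array([-0.49838706, -0.20463121, -1.04723081]), 'torque': array([-0.01349249, -0.02193579, -0.02050215]), 'gripper_force': 0.0, 'gripper_width': 0.08789631045064202}
```

Run:
```python
import cv2
a=cv2.imread("pics/top0.png")[130:330,130:400]; cv2.imwrite("pics/t0c.png",cv2.resize(a,None,fx=2.96,fy=2.96,interpolation=cv2.INTER_CUBIC))
```

```text
(no output)
```

View pics/t0c.png

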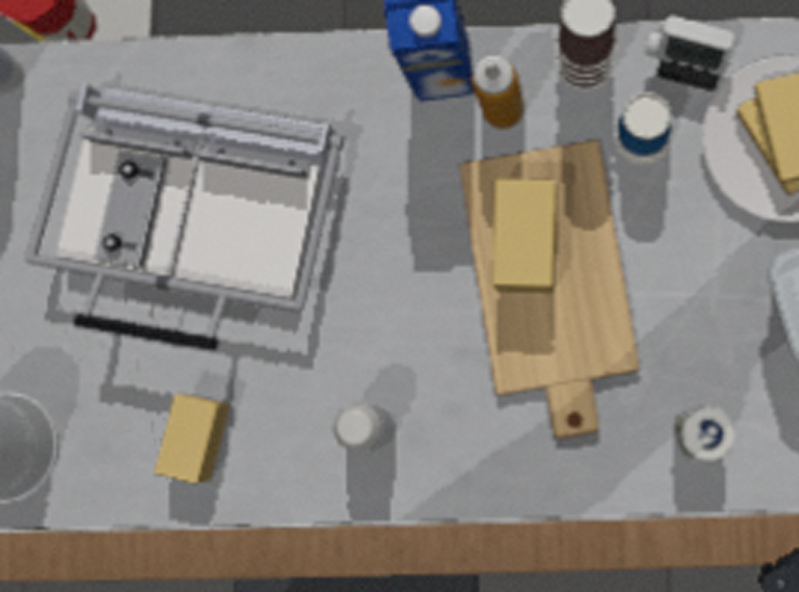

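View pics/scene0.png

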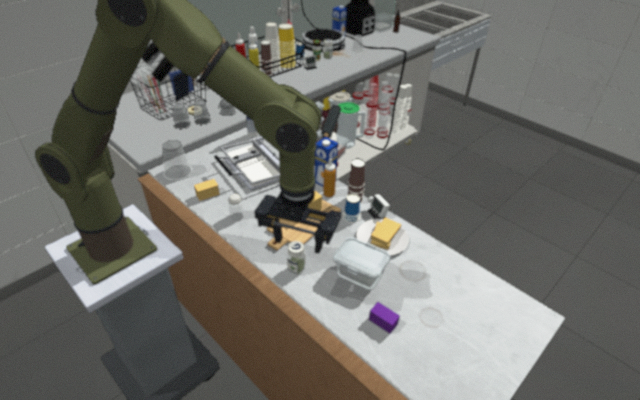

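```bash
cat > fit.py <<'E'
from h import *
from scipy.optimize import least_squares
T=arm.grab_frame("top"); S=arm.grab_frame("scene")
k=lambda c,r:(130+c/2.96,130+r/2.96)
def W(p,P):
    x,y,a=p[:3]; c,s=np.cos(a),np.sin(a); return np.array([x+c*P[0]-s*P[1],y+s*P[0]+c*P[1],P[2]])
def hd(p,yy,r=.213,h=.012):
    q=p[3]; return W(p,[.075-r*np.cos(q)+h*np.sin(q)*1, yy, .036+r*np.sin(q)+h*np.cos(q)])
obs=[(T,k(77,321),lambda p:hd(p,.068)),(T,k(216,343),lambda p:hd(p,-.068)),(S,(224,165),lambda p:hd(p,0)),
(T,(200,167),lambda p:W(p,[.075,0,.036])),(T,k(28,262),lambda p:hd(p,.142,.167,.006)),(T,k(300,306),lambda p:hd(p,-.142,.167,.006)),
(T,k(164,157),lambda p:W(p,[.032,p[4],.045])),]
res=lambda p:np.concatenate([(proj(f,m(p))[0]-px) for f,px,m in obs])
s=least_squares(res,[.61,.03,-.15,.05,.02],loss="soft_l1")
p=s.x; print("cutter x y yawdeg q pf",np.round(p[:2],4),np.degrees(p[2]).round(2),p[3].round(3),p[4].round(4)); print(res(p).reshape(-1,2).round(1))
print("handle",hd(p,0).round(4),"corner",W(p,[.035,p[4],.03]).round(4),"tri handle",tri([(T,(176,238)),(S,(224,165))]).round(3))
def ch(p):
    c,s=np.cos(p[2]),np.sin(p[2]); return [[p[0]+c*a-s*b,p[1]+s*a+c*b,.074] for a,b in((.05,.028),(.05,-.028),(-.05,-.028),(-.05,.028))]
px=np.array([k(496,180),k(556,180),k(552,290),k(494,286)])
r=least_squares(lambda p:(proj(T,ch(p))-px).ravel(),[.54,-.3,0]); print("cheese",r.x[:2].round(4),np.degrees(r.x[2]).round(2),r.fun.round(1))
for n,d in(("board",arm.recognise("cheese",T)[0]),):print(n,d)
# draw overlays
I=T["color"][:,:,::-1].copy(); I=cv2.resize(I,None,fx=4,fy=4,interpolation=cv2.INTER_CUBIC)
def pl(P,c): cv2.polylines(I,[np.int32((proj(T,P)+.5)*4)],True,c,1)
b=p[4]
pl([W(p,[-.08,-.118,.03]),W(p,[.035,-.118,.03]),W(p,[.035,.118,.03]),W(p,[-.08,.118,.03])],(0,0,255))
pl([W(p,[.032,b,.045]),W(p,[-.076,b,.045])],(0,255,0)); pl([W(p,[.035,-.11,.06]),W(p,[.035,.11,.06])],(255,0,0))
pl([W(p,[-.08,0,.03]),W(p,[.035,0,.03])],(255,0,255)); pl(ch(r.x),(0,0,255)); pl([hd(p,.068),hd(p,-.068)],(0,255,255))
cv2.imwrite("pics/fit.png",I[580:1060,520:1320])
E
python3 fit.py
```

```text
cutter x y yawdeg q pf [0.5958 0.0247] -10.66 0.083 0.0275
[[ 0.2 -0.7]
 [ 1.  -0.2]
 [-1.8  0.2]
 [-1.1  2.9]
 [-3.5 -0.7]
 [ 3.1  0.5]
 [ 0.1 -0.8]]
handle [0.4618 0.05   0.0655] corner [0.6353 0.0453 0.03  ] tri handle [0.475 0.065 0.052]
cheese [ 0.5405 -0.3006] -3.07 [-0.  -0.2  0.1  0.3  0.5 -0.5 -0.6  0.4]
board {'extent': [296.8, 190.8, 21.6, 39.9], 'score': 0.84}
```

View pics/fit.png

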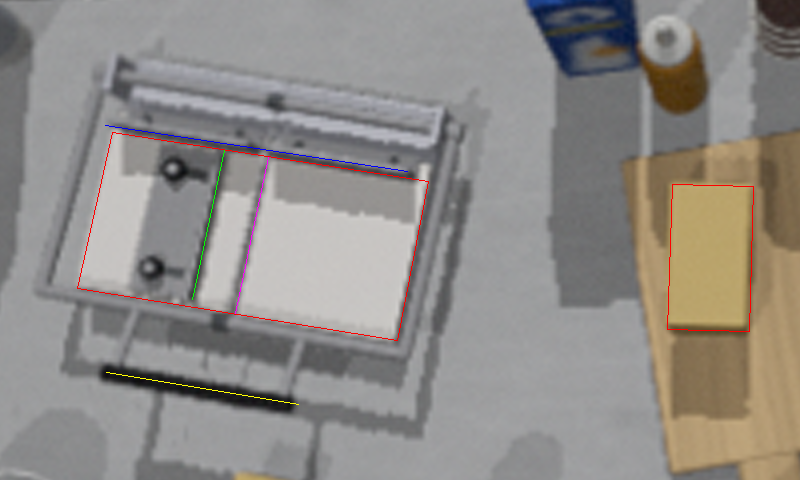

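```bash
python3 -m crank '[[0.012,0.038,0,0,0,5.4],[0.012,0.038,0,0,0,5.4],[0.012,0.038,0,0,0,5.4],[0.012,0.038,0,0,0,5.4],[0.012,0.038,0,0,0,5.4],[0.012,0.038,0,0,0,5.4],[0.012,0.038,0,0,0,5.4],[0.012,0.038,0,0,0,5.4],[0.012,0.038,0,0,0,5.4],[0.012,0.038,0,0,0,5.4]]' -1 30
python3 -m crank '[[0.011,0.038,0,0,0,0],[0.011,0.038,0,0,0,0],[0.011,0.038,0,0,0,0],[0.011,0.038,0,0,0,0],[0.011,0.038,0,0,0,0],[0.011,0.038,-0.02,0,0,0],[0,0,-0.03,0,0,0],[0,0,-0.03,0,0,0],[0,0,0,0,0,0],[0,0,0,0,0,0]]'
python3 - <<'E'
from h import *
S=arm.grab_frame("scene");T=arm.grab_frame("top")
a=cv2.resize(S["color"][110:260,140:340,::-1],None,fx=2.9,fy=2.9,interpolation=cv2.INTER_CUBIC)
b=cv2.resize(T["color"][140:290,140:240,::-1],None,fx=2.9,fy=2.9,interpolation=cv2.INTER_CUBIC)
cv2.imwrite("pics/p1.png",np.hstack([a[:, :500],b]))
o=arm.get_obs();print(o["tool_pos"],o["eef_rot"])
E
```

```text
clock: 3.68
tool_pos: [0.3949, -0.1798, 0.2641]
eef_rot: [0.764, 0.645, 0.0, 0.0]
wrist_force: [0.2, 0.1, -0.5]
gripper_width: 0.0883
gripper_force: 0.0
clock: 4.52
tool_pos: [0.4591, 0.0441, 0.1844]
eef_rot: [0.766, 0.643, -0.001, -0.001]
wrist_force: [0.4, 0.4, 1.0]
gripper_width: 0.088
gripper_force: 0.0
[0.46064486 0.04400671 0.18616379] [7.66009176e-01 6.42828916e-01 7.89129877e-04 5.51298614e-04]
```

View pics/p1.png

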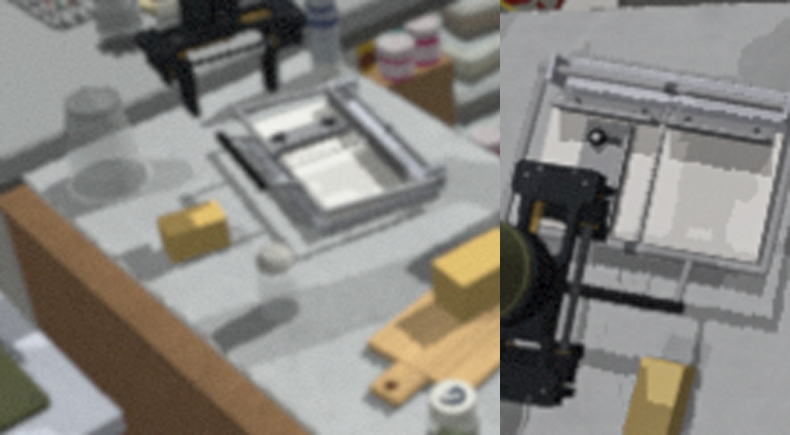

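Run:
```python
from h import *
T=arm.grab_frame("top"); S=arm.grab_frame("scene")
k=lambda c,r:(130+c/2.96,130+r/2.96)
a=tri([(T,k(77,321)),(S,(216.2,156.6))]);b=tri([(T,k(216,343)),(S,(231.4,174.1))])
d=b-a
print(a,b,(a+b)/2,np.linalg.norm(d),np.degrees(np.arctan2(-d[0],d[1]))-180, np.degrees(np.arctan2(d[1],d[0])))
```

```text
[0.47565476 0.11492659 0.06478112] [ 0.45111367 -0.01621262  0.06626279] [0.46338421 0.04935698 0.06552195] 0.13342395797207202 -10.599599357499471 -100.59959935749949
```

```bash
python3 -m crank '[[0.003,0.005,-0.03,0,0,0],[0,0,-0.03,0,0,0],[0,0,-0.03,0,0,0],[0,0,-0.024,0,0,0],[0,0,0,0,0,0],[0,0,0,0,0,0]]'
python3 -m crank '[[0,0,0,0,0,0],[0,0,0,0,0,0],[0,0,0,0,0,0],[0,0,0,0,0,0],[0,0,0,0,0,0],[0,0,0,0,0,0],[0,0,0,0,0,0],[0,0,0,0,0,0]]' 1 25
```

```text
clock: 5.22
tool_pos: [0.4633, 0.049, 0.0714]
eef_rot: [0.766, 0.643, -0.0, 0.0]
wrist_force: [-0.2, 0.5, 0.3]
gripper_width: 0.088
gripper_force: 0.0
clock: 5.88
tool_pos: [0.4629, 0.0492, 0.071]
eef_rot: [0.766, 0.643, 0.0, 0.0]
wrist_force: [0.2, -0.3, 0.3]
gripper_width: 0.0371
gripper_force: 0.0
```

```bash
python3 -m crank '[[0,0,0,0,0,0],[0,0,0,0,0,0],[0,0,0,0,0,0],[0,0,0,0,0,0],[0,0,0,0,0,0]]'
python3 -c "
import numpy as np
f=.139+np.arange(18)*.1; s=-.2133*np.cos(f); z=.2133*np.sin(f)
for a,b in zip(np.diff(s),np.diff(z)): print([round(a*.983,4),round(-a*.184,4),round(b,4)])"
```

```text
clock: 6.3
tool_pos: [0.4608, 0.0496, 0.0708]
eef_rot: [0.765, 0.643, -0.001, -0.001]
wrist_force: [-5.1, 2.2, 2.6]
gripper_width: 0.0133
gripper_force: 25.0
[np.float64(0.0039), np.float64(-0.0007), np.float64(0.0209)]
[np.float64(0.006), np.float64(-0.0011), np.float64(0.0204)]
[np.float64(0.0079), np.float64(-0.0015), np.float64(0.0197)]
[np.float64(0.0098), np.float64(-0.0018), np.float64(0.0188)]
[np.float64(0.0116), np.float64(-0.0022), np.float64(0.0177)]
[np.float64(0.0133), np.float64(-0.0025), np.float64(0.0165)]
[np.float64(0.0149), np.float64(-0.0028), np.float64(0.015)]
[np.float64(0.0163), np.float64(-0.003), np.float64(0.0134)]
[np.float64(0.0175), np.float64(-0.0033), np.float64(0.0117)]
[np.float64(0.0186), np.float64(-0.0035), np.float64(0.0099)]
[np.float64(0.0194), np.float64(-0.0036), np.float64(0.0079)]
[np.float64(0.0201), np.float64(-0.0038), np.float64(0.0059)]
[np.float64(0.0206), np.float64(-0.0039), np.float64(0.0039)]
[np.float64(0.0209), np.float64(-0.0039), np.float64(0.0017)]
[np.float64(0.021), np.float64(-0.0039), np.float64(-0.0004)]
[np.float64(0.0208), np.float64(-0.0039), np.float64(-0.0025)]
[np.float64(0.0205), np.float64(-0.0038), np.float64(-0.0046)]
```

```bash
python3 -m crank '[[0.002,-0.001,0.021,0,0,0],[0.006,-0.001,0.020,0,0,0],[0.008,-0.0015,0.020,0,0,0],[0.010,-0.002,0.019,0,0,0],[0.0115,-0.002,0.018,0,0,0]]'
python3 -m crank '[[0.0133,-0.0025,0.0165,0,0,0],[0.015,-0.003,0.015,0,0,0],[0.0163,-0.003,0.0134,0,0,0],[0.0175,-0.0033,0.0117,0,0,0],[0.0186,-0.0035,0.01,0,0,0]]'
```

```text
clock: 6.72
tool_pos: [0.4892, 0.0438, 0.1682]
eef_rot: [0.764, 0.645, -0.009, -0.007]
wrist_force: [-23.0, 8.6, 8.2]
gripper_width: 0.0128
gripper_force: 25.3
clock: 7.13
tool_pos: [0.5614, 0.03, 0.2368]
eef_rot: [0.764, 0.645, -0.017, -0.012]
wrist_force: [-47.6, 3.9, 60.2]
gripper_width: 0.0325
gripper_force: 34.1
```

Run:
```python
from h import *
S=arm.grab_frame("scene");T=arm.grab_frame("top")
a=cv2.resize(S["color"][90:240,160:330,::-1],None,fx=2.9,fy=2.9,interpolation=cv2.INTER_CUBIC)
b=cv2.resize(T["color"][140:290,140:240,::-1],None,fx=2.9,fy=2.9,interpolation=cv2.INTER_CUBIC)
cv2.imwrite("pics/p2.png",np.hstack([a,b]))
o=arm.get_obs();print(o["clock"],o["tool_pos"],o["wrist_force"],o["gripper_width"],o["gripper_force"],o["torque"])
```

```text
7.2333 [0.56647664 0.02889159 0.23964015] [-48.55909354   3.6340019   70.23351434] 0.03473719327506211 36.41746759414673 [ 0.87106691 11.95844518 -0.03503078]
```

View pics/p2.png

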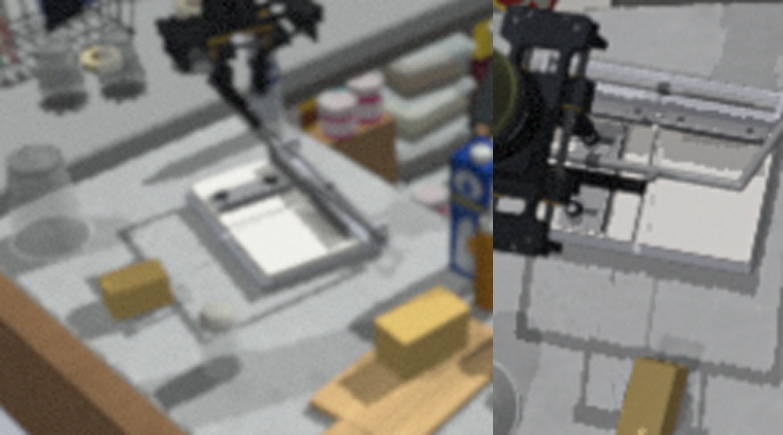

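```bash
python3 -m crank '[[-0.012,0.002,0.003,0,0,0],[-0.004,0.001,0,0,0,0],[0,0,0,0,0,0]]'
python3 -m crank '[[0,0,0,0,0,0],[0,0,0,0,0,0],[0,0,0,0,0,0],[0,0,0,0,0,0],[0,0,0,0,0,0],[0,0,0,0,0,0]]' -1
python3 - <<'E'
from h import *
S=arm.grab_frame("scene");T=arm.grab_frame("top")
a=cv2.resize(S["color"][90:190,190:310,::-1],None,fx=4,fy=4,interpolation=cv2.INTER_CUBIC)
b=cv2.resize(T["color"][170:270,145:222,::-1],None,fx=4,fy=4,interpolation=cv2.INTER_CUBIC)
cv2.imwrite("pics/p3.png",np.hstack([a,b]))
E
```

```text
clock: 7.48
tool_pos: [0.5545, 0.0309, 0.2408]
eef_rot: [0.765, 0.644, -0.009, -0.005]
wrist_force: [-29.4, 2.3, 39.6]
gripper_width: 0.0109
gripper_force: 31.2
clock: 7.98
tool_pos: [0.5655, 0.0291, 0.2388]
eef_rot: [0.766, 0.643, 0.0, 0.001]
wrist_force: [0.9, -0.1, 0.4]
gripper_width: 0.0484
gripper_force: 0.0
```

View pics/p3.png

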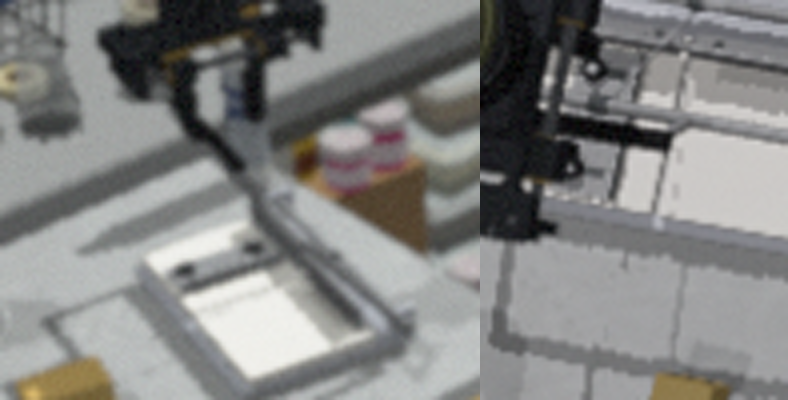

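Run:
```python
from h import *
T=arm.grab_frame("top"); S=arm.grab_frame("scene")
for s in((250.7,131.2),(247,127)):
    a=tri([(T,(192,204.5)),(S,s)]); print(a, proj(S,a),proj(T,a))
t=np.array([.5655,.0291,.2388]); print(proj(S,t-[0,0,.006]),proj(T,t))
for f in (T,S): print([(d["centre"],d["score"]) for d in arm.spot_point("frame_handle",f)])
```

```text
[ 0.54056871 -0.03202118  0.21143107] [[249.95534749 131.19559902]] [[192.66636462 203.6720401 ]]
[ 0.53212968 -0.03540884  0.23268165] [[248.05875449 126.99737337]] [[191.06036081 205.69869184]]
[[244.31998398 116.71715637]] [[163.61197919 192.13419418]]
[([164.7, 201.1], 0.96)]
[([242.5, 122.0], 0.68), ([306.4, 211.0], 0.6), ([255.0, 169.4], 0.45), ([353.3, 201.8], 0.35)]
```

```bash
python3 -m crank '[[0,0,-0.012,0,0,0],[0,0,-0.013,0,0,0],[0,0,0,0,0,0],[0,0,0,0,0,0]]' 0.1 20
python3 -m crank '[[0.0175,-0.0033,0.011,0,0,0],[0.0186,-0.0035,0.0095,0,0,0],[0.0194,-0.0036,0.008,0,0,0],[0.02,-0.0038,0.006,0,0,0]]'
```

```text
clock: 8.62
tool_pos: [0.5648, 0.0294, 0.2131]
eef_rot: [0.766, 0.643, -0.001, -0.0]
wrist_force: [0.1, -1.2, 0.2]
gripper_width: 0.05
gripper_force: 0.0
clock: 8.95
tool_pos: [0.6404, 0.0149, 0.2494]
eef_rot: [0.766, 0.643, -0.001, -0.0]
wrist_force: [-1.9, -0.0, -0.3]
gripper_width: 0.04
gripper_force: 1.2
```

```bash
python3 -m crank '[[0,0,0,0,0,0]]'
```

```text
clock: 9.03
tool_pos: [0.6443, 0.0142, 0.2498]
eef_rot: [0.767, 0.642, 0.002, 0.002]
wrist_force: [1.5, 0.1, 0.3]
gripper_width: 0.0391
gripper_force: 0.0
```

```bash
python3 -m crank '[[0.02,-0.0038,0.003,0,0,0],[0.02,-0.0039,0.001,0,0,0],[0.02,-0.0039,0,0,0,0],[0.02,-0.0039,-0.002,0,0,0],[0.016,-0.003,-0.003,0,0,0],[0,0,0,0,0,0]]'
python3 - <<'E'
from h import *
for n in("top","scene"):
    f=arm.grab_frame(n); print(n,[(d["centre"],d["score"]) for d in arm.spot_point("frame_handle",f)][:2])
    if n=="top":T=f
    else:S=f
a=cv2.resize(S["color"][70:200,190:330,::-1],None,fx=3,fy=3,interpolation=cv2.INTER_CUBIC)
b=cv2.resize(T["color"][120:250,130:240,::-1],None,fx=3,fy=3,interpolation=cv2.INTER_CUBIC)
cv2.imwrite("pics/p4.png",np.hstack([a,b]))
E
```

```text
clock: 9.53
tool_pos: [0.7377, -0.0039, 0.2458]
eef_rot: [0.766, 0.643, 0.0, 0.0]
wrist_force: [-0.3, -0.8, -0.3]
gripper_width: 0.0399
gripper_force: 0.0
top [([176.5, 124.2], 0.86)]
scene [([285.4, 101.4], 0.67)]
```

View pics/p4.png

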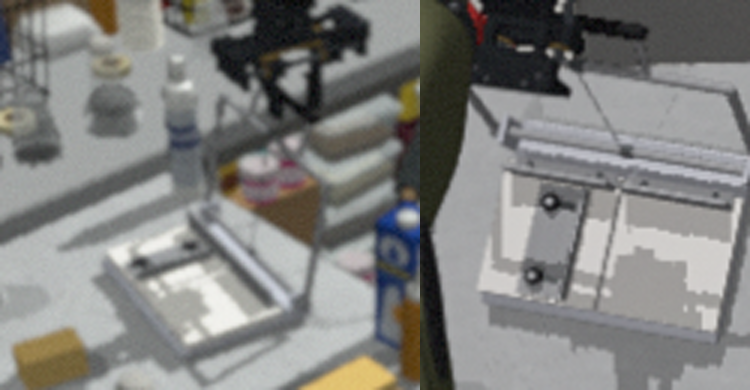

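```bash
python3 -m crank '[[0.007,-0.0013,-0.001,0,0,0],[0.006,-0.001,-0.001,0,0,0],[0,0,0,0,0,0]]'
python3 -m crank '[[-0.008,0.001,0,0,0,0],[0,0,0.03,0,0,0],[0,0,0.035,0,0,0],[0,0,0.01,0,0,0],[0,0,0,0,0,0]]'
python3 -c "
from cell import arm;print(arm.get_obs()['joint_pos'].round(2))"
```

```text
clock: 9.98
tool_pos: [0.7493, -0.0052, 0.2448]
eef_rot: [0.766, 0.643, -0.0, -0.0]
wrist_force: [-1.6, 0.8, -0.7]
gripper_width: 0.0395
gripper_force: 0.5
clock: 10.4
tool_pos: [0.7435, -0.0041, 0.3249]
eef_rot: [0.766, 0.643, 0.004, 0.003]
wrist_force: [-0.1, -0.2, 0.3]
gripper_width: 0.0396
gripper_force: 0.0
[ 0.12  0.84 -0.43  1.05  0.33  1.3  -0.44]
```

```bash
python3 -m crank '[[-0.017,-0.0247,0,0,0,-6.9],[-0.017,-0.0247,0,0,0,-6.9],[-0.017,-0.0247,0,0,0,-6.9],[-0.017,-0.0247,0,0,0,-6.9],[-0.017,-0.0247,0,0,0,-6.9],[-0.017,-0.0247,0,0,0,-6.9],[-0.017,-0.0247,0,0,0,-6.9],[-0.017,-0.0247,0,0,0,-6.9],[-0.017,-0.0247,0,0,0,-6.9],[-0.017,-0.0247,0,0,0,-6.9]]' -1
python3 -m crank '[[-0.017,-0.0247,0,0,0,-6.9],[-0.016,-0.0247,0,0,0,-6.9],[0,0,-0.04,0,0,0],[0,0,-0.04,0,0,0],[0,0,0,0,0,0],[0,0,0,0,0,0]]'
python3 - <<'E'
from h import *
T=arm.grab_frame("top"); S=arm.grab_frame("scene")
np.savez("f2.npz",T=T["color"],S=S["color"])
b=cv2.resize(T["color"][140:252,135:285,::-1],None,fx=5.3,fy=5.3,interpolation=cv2.INTER_CUBIC)
cv2.imwrite("pics/p5.png",b)
o=arm.get_obs();print(o["tool_pos"],o["joint_pos"].round(2), np.degrees(2*np.arctan2(o["eef_rot"][1],o["eef_rot"][0]))-90)
for l in("back_fence","portion_fence","frame_hinge","frame_handle","cheese","cutter"): print(l,[(d["centre"],d["score"]) for d in arm.spot_point(l,T)[:2]],[(d["centre"],d["score"]) for d in arm.spot_point(l,S)[:1]])
E
```

```text
clock: 11.23
tool_pos: [0.5697, -0.2526, 0.3188]
eef_rot: [0.996, 0.093, -0.001, -0.0]
wrist_force: [0.4, -0.2, -0.3]
gripper_width: 0.0881
gripper_force: 0.0
clock: 11.73
tool_pos: [0.5369, -0.2999, 0.2379]
eef_rot: [1.0, -0.024, -0.003, -0.001]
wrist_force: [0.7, -0.0, 0.9]
gripper_width: 0.0879
gripper_force: 0.0
[ 0.53971242 -0.30094059  0.24146746] [ 0.48  0.7  -0.09  1.62  0.08  0.82 -1.25] -92.69995158527264
back_fence [([193.2, 183.9], 0.68), ([345.8, 177.8], 0.25)] [([266.2, 158.4], 0.75)]
portion_fence [([183.6, 205.8], 0.73), ([365.1, 276.1], 0.25)] [([246.0, 156.8], 0.81)]
frame_hinge [([195.5, 166.9], 0.91)] [([273.1, 152.2], 0.88)]
frame_handle [([179.4, 121.9], 0.82)] [([286.4, 102.1], 0.86)]
cheese [([305.1, 209.3], 0.81), ([470.3, 258.9], 0.63)] [([207.1, 196.0], 0.95)]
cutter [([198.3, 200.8], 0.66)] [([255.8, 166.6], 0.89)]
```

View pics/p5.png

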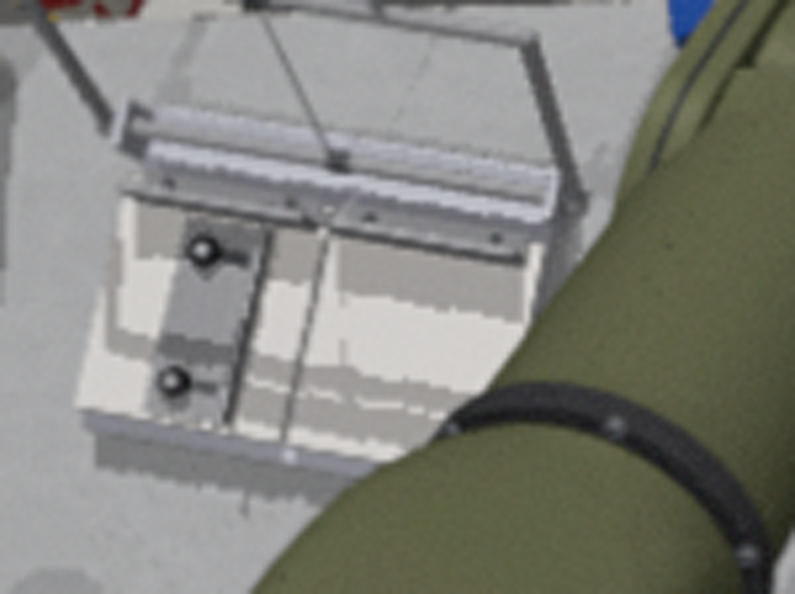

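```bash
cat > fit2.py <<'E'
from h import *
from scipy.optimize import least_squares
T=arm.grab_frame("top"); S=arm.grab_frame("scene")
k=lambda c,r:np.array((135+c/5.3-.4,140+r/5.3-.4))
R=lambda a:np.array([[np.cos(a),-np.sin(a)],[np.sin(a),np.cos(a)]])
loc=lambda p,w:R(-p[2])@(np.array(w)[:2]-p[:2])
O=[onz(T,k(*q),.03)[:2] for q in((120,190),(525,262),(325,228),(290,445),(80,405),(270,237),(230,425))]
print(np.round(O,4))
def res(p):
    l=[loc(p,o) for o in O]
    return np.array([l[0][0]-.035,l[1][0]-.035,l[2][1],l[3][1],l[5][1]-p[3],l[6][1]-p[3]])
s=least_squares(res,[.6,.025,-.18,.02]);p=s.x
print("cutter",p[:2].round(4),np.degrees(p[2]).round(2),"pf",p[3].round(4),"res mm",(s.fun*1e3).round(1))
print("local mm",[(loc(p,o)*1e3).round(1) for o in O])
d=O[1]-O[0];print("fence yaw",np.degrees(np.arctan2(d[1],d[0]))+90); d=O[2]-O[3];print("slot yaw",np.degrees(np.arctan2(d[1],d[0])));d=O[5]-O[6];print("pf yaw",np.degrees(np.arctan2(d[1],d[0])))
h=tri([(T,(179.4,121.9)),(S,(286.4,102.1))]);print("handle",h,"local",loc(p,h))
E
python3 fit2.py
```

```text
[[ 0.6588  0.1355]
 [ 0.6112 -0.0892]
 [ 0.6336  0.0206]
 [ 0.5155  0.0371]
 [ 0.5404  0.1531]
 [ 0.6296  0.0509]
 [ 0.5272  0.0701]]
cutter [0.5995 0.024 ] -11.04 pf 0.0318 res mm [ 1.8 -1.8  3.2 -3.2  0.4 -0.4]
local mm [array([ 36.8, 120.8]), array([  33.2, -108.9]), array([34.1,  3.2]), array([-85. ,  -3.2]), array([-82.7, 115.4]), array([24.4, 32.2]), array([-79.8,  31.4])]
fence yaw -11.965030789061046
slot yaw -7.938595245478237
pf yaw -10.62097706458513
handle [ 0.73540408 -0.00323526  0.24197035] local [ 0.13856944 -0.00070789]
```

```bash
python3 -m crank '[[0.001,0,-0.03,0,0,0],[0,0,-0.03,0,0,0],[0,0,-0.03,0,0,0],[0,0,-0.03,0,0,0],[0,0,-0.03,0,0,0],[0,0,-0.02,0,0,0],[0,0,-0.01,0,0,0],[0,0,0,0,0,0],[0,0,0,0,0,0]]'
python3 -m crank '[[0,0,0,0,0,0],[0,0,0,0,0,0],[0,0,0,0,0,0],[0,0,0,0,0,0],[0,0,0,0,0,0],[0,0,0,0,0,0],[0,0,0,0,0,0],[0,0,0,0,0,0]]' 1 25
```

```text
clock: 13.28
tool_pos: [0.5399, -0.3011, 0.0603]
eef_rot: [1.0, -0.024, 0.0, 0.0]
wrist_force: [-0.2, -0.3, -0.1]
gripper_width: 0.0881
gripper_force: 0.0
clock: 13.95
tool_pos: [0.54, -0.3003, 0.0607]
eef_rot: [1.0, -0.024, 0.0, -0.0]
wrist_force: [-0.8, 3.1, 5.7]
gripper_width: 0.0564
gripper_force: 25.0
```

```bash
python3 -m crank '[[0,0,0.02,0,0,0],[0,0,0.03,0,0,0],[0,0,0.03,0,0,0],[0,0,0.02,0,0,0],[0.002,0.02,0,0,0,-2],[0.002,0.03,0,0,0,-2],[0.002,0.03,0,0,0,-2],[0.002,0.03,0,0,0,-2.2],[0.002,0.03,0,0,0,0],[0.002,0.03,0,0,0,0]]' 1 40
python3 -m crank '[[0.002,0.03,0,0,0,0],[0.002,0.03,0,0,0,0],[0.002,0.03,0,0,0,0],[0.002,0.03,0,0,0,0],[0.001,0.021,0,0,0,0],[0,0,-0.03,0,0,0],[0,0,-0.03,0,0,0],[0,0,0,0,0,0],[0,0,0,0,0,0]]'
cat > view.py <<'E'
from h import *
import sys
T=arm.grab_frame("top");S=arm.grab_frame("scene")
a=cv2.resize(S["color"][90:210,200:320,::-1],None,fx=3.6,fy=3.6,interpolation=cv2.INTER_CUBIC)
b=cv2.resize(T["color"][140:260,140:240,::-1],None,fx=3.6,fy=3.6,interpolation=cv2.INTER_CUBIC)
cv2.imwrite("pics/"+sys.argv[1],np.hstack([a,b]))
o=arm.get_obs();print(o["tool_pos"],o["wrist_force"],np.degrees(2*np.arctan2(o["eef_rot"][1],o["eef_rot"][0]))-90,o["torque"])
E
python3 view.py p6.png
```

```text
clock: 14.78
tool_pos: [0.5509, -0.1299, 0.1594]
eef_rot: [0.995, -0.096, -0.001, 0.0]
wrist_force: [0.2, 0.1, -4.3]
gripper_width: 0.0557
gripper_force: 40.0
clock: 15.53
tool_pos: [0.5589, 0.0095, 0.0987]
eef_rot: [0.995, -0.095, -0.002, 0.001]
wrist_force: [0.2, -0.3, -3.1]
gripper_width: 0.0557
gripper_force: 40.0
[0.56123886 0.00930298 0.10098626] [-0.16643662  0.0364931  -2.47423861] -100.99747229960485 [ 0.06215491  0.01666485 -0.01370862]
```

View pics/p6.png

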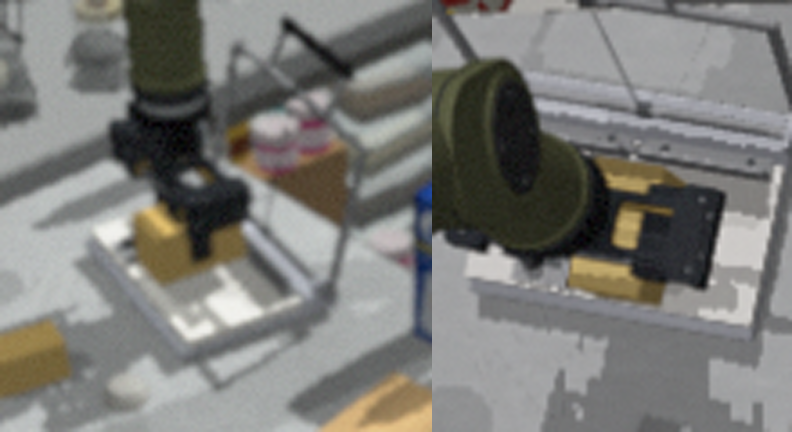

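```bash
python3 -m crank '[[0,0,-0.012,0,0,0],[0,0,-0.008,0,0,0],[0,0,-0.003,0,0,0],[0,0,0,0,0,0],[0,0,0,0,0,0]]'
python3 -m crank '[[0,0,-0.001,0,0,0],[0,0,-0.001,0,0,0],[0,0,0,0,0,0],[0,0,0,0,0,0]]'
```

```text
clock: 16.05
tool_pos: [0.5606, 0.01, 0.077]
eef_rot: [0.995, -0.095, 0.0, 0.0]
wrist_force: [0.3, -0.8, -3.5]
gripper_width: 0.0556
gripper_force: 40.0
clock: 16.38
tool_pos: [0.5607, 0.01, 0.0765]
eef_rot: [0.995, -0.095, 0.0, -0.0]
wrist_force: [-3.1, 0.3, 8.6]
gripper_width: 0.0556
gripper_force: 40.0
```

```bash
python3 -m crank '[[0.005,-0.001,0.0005,0,0,0],[0.005,-0.001,0,0,0,0],[0.004,-0.0007,0,0,0,0],[0,0,0,0,0,0],[0,0,0,0,0,0]]'
python3 -m crank '[[0.001,-0.0002,0,0,0,0],[0.001,-0.0002,0,0,0,0],[0,0,0,0,0,0],[0,0,0,0,0,0]]'
python3 -m crank '[[0.001,-0.0002,0,0,0,0],[0.001,-0.0002,0,0,0,0],[0,0,0,0,0,0],[0,0,0,0,0,0]]'
```

```text
clock: 16.8
tool_pos: [0.5724, 0.0079, 0.0766]
eef_rot: [0.995, -0.096, -0.002, -0.0]
wrist_force: [-6.6, 0.4, 13.2]
gripper_width: 0.0555
gripper_force: 40.0
clock: 17.13
tool_pos: [0.5724, 0.0079, 0.0766]
eef_rot: [0.995, -0.095, -0.004, -0.0]
wrist_force: [-10.8, 2.8, 16.3]
gripper_width: 0.0557
gripper_force: 40.0
clock: 17.47
tool_pos: [0.5726, 0.0079, 0.0765]
eef_rot: [0.995, -0.095, -0.006, -0.0]
wrist_force: [-14.5, 3.2, 19.1]
gripper_width: 0.0557
gripper_force: 40.0
```

```bash
python3 -m crank '[[-0.004,0.001,0.0015,0,0,0],[0,0,0,0,0,0],[0,0,0,0,0,0]]'
python3 - <<'E'
from h import *
T=arm.grab_frame("top"); S=arm.grab_frame("scene")
for n,a,b in(("bf",(193.2,183.9),(266.2,158.4)),("pf",(183.6,205.8),(246,156.8)),("hinge",(195.5,166.9),(273.1,152.2)),("cut",(198.3,200.8),(255.8,166.6))):
    x=tri([(T,a),(S,b)]); print(n,x.round(4),(proj(T,x)[0]-a).round(1),(proj(S,x)[0]-b).round(1))
print("cam",ray(T,(320,200))[0])
# cheese yellow in top image
hsv=cv2.cvtColor(T["color"][140:260,140:240],cv2.COLOR_RGB2HSV)
m=cv2.inRange(hsv,(15,90,60),(32,255,255))
ys,xs=np.nonzero(m); print(xs.min()+140,xs.max()+140,ys.min()+140,ys.max()+140)
o=arm.get_obs();t=o["tool_pos"];print(t,o["wrist_force"])
u=np.array([.982,-.189]);v=np.array([.189,.982])
pts=[[*(t[:2]+u*a+v*b),.09] for a,b in((.05,.028),(.05,-.028),(-.05,-.028),(-.05,.028))]
print(proj(T,pts).round(1))
I=cv2.resize(T["color"][160:240,160:240,::-1],None,fx=7,fy=7,interpolation=cv2.INTER_CUBIC)
cv2.imwrite("pics/p7.png",I)
E
```

```text
clock: 17.72
tool_pos: [0.5725, 0.008, 0.0766]
eef_rot: [0.995, -0.095, -0.002, 0.0]
wrist_force: [-6.0, 2.0, 3.6]
gripper_width: 0.0558
gripper_force: 40.0
bf [0.6366 0.0259 0.0249] [ 1.5 -1.8] [-1.8  0. ]
pf [0.5633 0.0442 0.0577] [ 0.3 -0.4] [-0.3 -0. ]
hinge [0.6778 0.0209 0.0376] [-0.1  0.2] [ 0.2 -0. ]
cut [0.5836 0.0158 0.0172] [ 0.3 -0.4] [-0.4  0. ]
cam [ 0.37195683 -0.3537412   1.17274127]
144 212 143 219
[0.57248275 0.00796309 0.07655221] [-5.87625769  0.98449653  2.74176956]
[[187.  180.4]
 [206.7 183.6]
 [199.2 219.5]
 [179.2 216.2]]
```

View pics/p7.png

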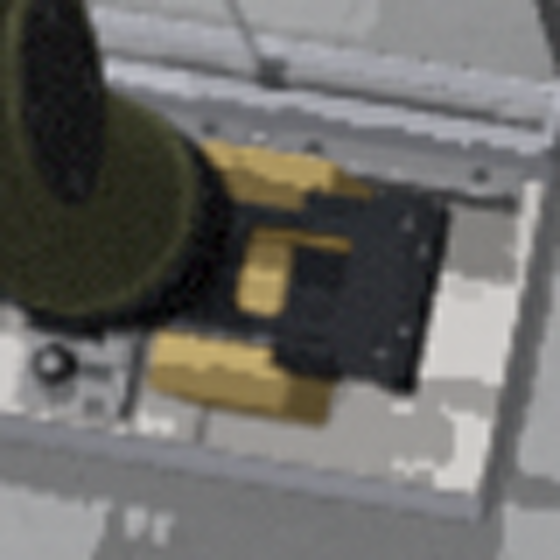

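```bash
python3 -c "
from cell import arm
o=arm.get_obs();print(o['torque'],o['wrist_force'])"
python3 -m crank '[[0,0,0.003,0,0,0],[0,0,0,0,0,0],[0,0,0,0,0,0],[0,0,0,0,0,0]]'
python3 - <<'E'
from h import *
o=arm.get_obs();print(o['torque'],o['wrist_force'],o['tool_pos'])
T=arm.grab_frame("top")
for z in(.2,.3,.4): print(onz(T,(167,174),z))
E
```

```text
[ 0.41325712  1.29174211 -0.06750282] [-5.87625769  0.98449653  2.74176956]
clock: 18.15
tool_pos: [0.5725, 0.0078, 0.0792]
eef_rot: [0.995, -0.095, -0.003, 0.0]
wrist_force: [-6.4, 2.4, -2.8]
gripper_width: 0.0558
gripper_force: 40.0
[ 0.36753754  1.24224444 -0.16109474] [-6.38396718  2.3594258  -2.77778586] [0.572499   0.00775114 0.07920787]
[0.61896327 0.03812565 0.2       ]
[ 0.59357045 -0.00215915  0.3       ]
[ 0.56817763 -0.04244394  0.4       ]
```

```bash
python3 -m crank '[[-0.005,0.001,0.002,0,0,0],[0,0,0.016,0,0,0],[0,0,0.018,0,0,0],[0.004,-0.0008,0,0,0,0],[0.004,-0.0008,0,0,0,0],[0,0,0,0,0,0],[0,0,0,0,0,0]]'
python3 -m crank '[[0.004,-0.0008,0,0,0,0],[0.002,-0.0004,0,0,0,0],[0,0,0,0,0,0],[0,0,0,0,0,0]]'
```

```text
clock: 18.78
tool_pos: [0.5779, 0.0067, 0.1152]
eef_rot: [0.995, -0.095, -0.0, 0.0]
wrist_force: [-0.8, 0.5, -3.9]
gripper_width: 0.0558
gripper_force: 40.0
clock: 19.12
tool_pos: [0.5837, 0.0057, 0.1157]
eef_rot: [0.995, -0.095, -0.0, 0.0]
wrist_force: [0.2, 0.1, -3.4]
gripper_width: 0.0557
gripper_force: 40.0
```

```bash
python3 -m crank '[[0,0,-0.004,0,0,0],[0,0,-0.003,0,0,0],[0,0,0,0,0,0],[0,0,0,0,0,0]]'
python3 -m crank '[[0,0,-0.002,0,0,0],[0,0,-0.002,0,0,0],[0,0,0,0,0,0],[0,0,0,0,0,0]]'
```

```text
clock: 19.45
tool_pos: [0.5833, 0.0058, 0.1087]
eef_rot: [0.995, -0.095, -0.0, 0.0]
wrist_force: [-0.5, 0.9, -3.5]
gripper_width: 0.0556
gripper_force: 40.0
clock: 19.78
tool_pos: [0.5837, 0.0058, 0.1054]
eef_rot: [0.995, -0.095, 0.0, -0.0]
wrist_force: [-0.9, 0.0, 0.8]
gripper_width: 0.0554
gripper_force: 40.0
```

```bash
python3 -m crank '[[0,0,0.005,0,0,0],[-0.009,0.0018,0,0,0,0],[-0.009,0.0018,0,0,0,-1],[0,0,-0.014,0,0,0],[0,0,-0.014,0,0,0],[0,0,-0.003,0,0,0],[0,0,0,0,0,0],[0,0,0,0,0,0]]'
python3 -m crank '[[0.004,-0.0008,0,0,0,0],[0.002,-0.0004,0,0,0,0],[0.001,-0.0002,0,0,0,0],[0.001,-0.0002,0,0,0,0],[0,0,0,0,0,0],[0,0,0,0,0,0],[0,0,0,0,0,0]]'
cat > ft.py <<'E'
import numpy as np
from cell import arm
o=arm.get_obs();a=np.radians(2*np.degrees(np.arctan2(o["eef_rot"][1],o["eef_rot"][0])))
u=np.array([np.cos(a),np.sin(a)]);v=np.array([-u[1],u[0]]);f=o["wrist_force"]
print("yaw",np.degrees(a).round(2),"pos",o["tool_pos"].round(4),"Fu %.1f Fv %.1f Fz %.1f"%(f[:2]@u,f[:2]@v,f[2]),"Tu %.2f Tv %.2f Tz %.3f"%(o["torque"][:2]@u,o["torque"][:2]@v,o["torque"][2]), "loc",(o["tool_pos"][:2]@u).round(4),(o["tool_pos"][:2]@v).round(4))
E
python3 ft.py
```

```text
clock: 20.45
tool_pos: [0.5659, 0.0093, 0.0793]
eef_rot: [0.995, -0.104, 0.0, 0.0]
wrist_force: [1.0, -0.4, -3.8]
gripper_width: 0.0558
gripper_force: 40.0
clock: 21.03
tool_pos: [0.5722, 0.008, 0.0788]
eef_rot: [0.995, -0.104, -0.002, 0.0]
wrist_force: [-5.4, 1.5, -1.6]
gripper_width: 0.0558
gripper_force: 40.0
yaw -11.92 pos [0.5722 0.008  0.0788] Fu -5.6 Fv 0.3 Fz -1.6 Tu 0.05 Tv 1.16 Tz 0.076 loc 0.5582 0.126
```

```bash
python3 -m crank '[[-0.003,0.0006,0,0,0,0],[0.001,0.005,0,0,0,0],[0.001,0.005,0,0,0,0],[0.0006,0.003,0,0,0,0],[0,0,0,0,0,0],[0,0,0,0,0,0]]'; python3 ft.py
python3 -m crank '[[0.0004,0.002,0,0,0,0],[0.0004,0.002,0,0,0,0],[0,0,0,0,0,0],[0,0,0,0,0,0]]'; python3 ft.py
```

```text
clock: 21.53
tool_pos: [0.574, 0.0219, 0.0792]
eef_rot: [0.995, -0.104, 0.001, -0.0]
wrist_force: [-0.1, 0.1, -3.8]
gripper_width: 0.0561
gripper_force: 40.0
yaw -11.89 pos [0.574  0.0219 0.0792] Fu -0.1 Fv 0.0 Fz -3.8 Tu 0.06 Tv 0.02 Tz -0.013 loc 0.5572 0.1398
clock: 21.87
tool_pos: [0.5741, 0.0255, 0.079]
eef_rot: [0.995, -0.104, 0.0, -0.0]
wrist_force: [-0.2, -1.3, -3.6]
gripper_width: 0.0556
gripper_force: 40.0
yaw -11.93 pos [0.5741 0.0255 0.079 ] Fu 0.1 Fv -1.3 Fz -3.6 Tu 0.02 Tv 0.03 Tz 0.018 loc 0.5564 0.1436
```

```bash
python3 -m crank '[[0.0002,0.001,0,0,0,0],[0.0002,0.001,0,0,0,0],[0,0,0,0,0,0],[0,0,0,0,0,0]]'; python3 ft.py
python3 -m crank '[[0.0002,0.001,0,0,0,0],[0.0002,0.001,0,0,0,0],[0,0,0,0,0,0],[0,0,0,0,0,0]]'; python3 ft.py
```

```text
clock: 22.2
tool_pos: [0.5744, 0.0274, 0.079]
eef_rot: [0.995, -0.104, -0.0, 0.0]
wrist_force: [-0.2, 0.3, -3.5]
gripper_width: 0.0556
gripper_force: 40.0
yaw -11.93 pos [0.5744 0.0274 0.079 ] Fu -0.3 Fv 0.2 Fz -3.5 Tu 0.02 Tv 0.01 Tz -0.003 loc 0.5563 0.1456
clock: 22.53
tool_pos: [0.5748, 0.0295, 0.079]
eef_rot: [0.995, -0.104, -0.0, 0.0]
wrist_force: [-0.2, -0.3, -4.6]
gripper_width: 0.0555
gripper_force: 40.0
yaw -11.93 pos [0.5748 0.0295 0.079 ] Fu -0.1 Fv -0.4 Fz -4.6 Tu 0.00 Tv -0.02 Tz 0.032 loc 0.5563 0.1477
```

```bash
python3 -m crank '[[0.0002,0.001,0,0,0,0],[0.0002,0.001,0,0,0,0],[0.0002,0.001,0,0,0,0],[0,0,0,0,0,0],[0,0,0,0,0,0]]'; python3 ft.py
python3 -m crank '[[0.0002,0.001,0,0,0,0],[0.0002,0.001,0,0,0,0],[0,0,0,0,0,0],[0,0,0,0,0,0]]'; python3 ft.py
```

```text
clock: 22.95
tool_pos: [0.5754, 0.0319, 0.0791]
eef_rot: [0.995, -0.104, -0.0, 0.0]
wrist_force: [0.4, -1.5, -3.0]
gripper_width: 0.0562
gripper_force: 40.0
yaw -11.95 pos [0.5754 0.0319 0.0791] Fu 0.7 Fv -1.4 Fz -3.0 Tu -0.32 Tv 0.02 Tz 0.094 loc 0.5563 0.1504
clock: 23.28
tool_pos: [0.5754, 0.0321, 0.0791]
eef_rot: [0.995, -0.105, -0.0, 0.002]
wrist_force: [-0.1, -4.7, -3.4]
gripper_width: 0.0556
gripper_force: 40.0
yaw -12.01 pos [0.5754 0.0321 0.0791] Fu 0.9 Fv -4.6 Fz -3.4 Tu -1.26 Tv 0.05 Tz 0.171 loc 0.5561 0.151
```

```bash
python3 -m crank '[[0,0,0,0,0,0.4],[0,0,0,0,0,0],[0,0,0,0,0,0]]'; python3 ft.py
```

```text
clock: 23.53
tool_pos: [0.5756, 0.0323, 0.0791]
eef_rot: [0.995, -0.101, -0.0, 0.001]
wrist_force: [0.4, -5.5, -2.3]
gripper_width: 0.0557
gripper_force: 40.0
yaw -11.6 pos [0.5756 0.0323 0.0791] Fu 1.5 Fv -5.3 Fz -2.3 Tu -1.24 Tv -0.11 Tz 0.139 loc 0.5574 0.1474
```

```bash
python3 -m crank '[[0,0,0,0,0,0.4],[0,0,0,0,0,0],[0,0,0,0,0,0]]'; python3 ft.py
```

```text
clock: 23.78
tool_pos: [0.5757, 0.0323, 0.079]
eef_rot: [0.995, -0.099, -0.0, 0.001]
wrist_force: [0.1, -4.8, -3.2]
gripper_width: 0.0558
gripper_force: 40.0
yaw -11.31 pos [0.5757 0.0323 0.079 ] Fu 1.1 Fv -4.7 Fz -3.2 Tu -1.09 Tv -0.11 Tz -0.220 loc 0.5581 0.1446
```

```bash
python3 -m crank '[[0,0,-0.001,0,0,-0.15],[0,0,-0.001,0,0,0],[0,0,-0.001,0,0,0],[0,0,0,0,0,0],[0,0,0,0,0,0]]'; python3 ft.py
python3 -m crank '[[0.001,-0.0002,0,0,0,0],[0.001,-0.0002,0,0,0,0],[0.001,-0.0002,0,0,0,0],[0,0,0,0,0,0],[0,0,0,0,0,0]]'; python3 ft.py
```

```text
clock: 24.2
tool_pos: [0.576, 0.0322, 0.0767]
eef_rot: [0.995, -0.099, 0.0, 0.001]
wrist_force: [0.3, -5.1, 1.3]
gripper_width: 0.0556
gripper_force: 40.0
yaw -11.42 pos [0.576  0.0322 0.0767] Fu 1.3 Fv -5.0 Fz 1.3 Tu -1.11 Tv 0.13 Tz 0.045 loc 0.5582 0.1456
clock: 24.62
tool_pos: [0.5765, 0.0321, 0.0765]
eef_rot: [0.995, -0.099, -0.002, 0.001]
wrist_force: [-5.1, -4.0, 5.1]
gripper_width: 0.0558
gripper_force: 40.0
yaw -11.4 pos [0.5765 0.0321 0.0765] Fu -4.2 Fv -5.0 Fz 5.1 Tu -0.94 Tv 1.09 Tz 0.006 loc 0.5588 0.1454
```

```bash
python3 -m crank '[[0.001,-0.0002,0,0.1,-0.3,0],[0.0001,0.0005,0,0,0,0],[0,0,0,0,0,0],[0,0,0,0,0,0],[0,0,0,0,0,0]]'; python3 ft.py
python3 - <<'E'
from h import *
from scipy.spatial.transform import Rotation as R
o=arm.get_obs();print("tool z",R.from_quat(o["eef_rot"]).as_matrix()[:,2].round(4))
T=arm.grab_frame("top"); S=arm.grab_frame("scene")
h=[arm.spot_point("frame_handle",f)[0] for f in(T,S)];print([x["score"] for x in h],tri([(T,h[0]["centre"]),(S,h[1]["centre"])]).round(3))
E
```

```text
clock: 25.03
tool_pos: [0.5772, 0.0319, 0.0765]
eef_rot: [0.995, -0.099, -0.0, 0.0]
wrist_force: [-5.9, -6.1, 6.0]
gripper_width: 0.0561
gripper_force: 40.0
yaw -11.41 pos [0.5772 0.0319 0.0765] Fu -4.5 Fv -7.1 Fz 6.0 Tu -1.17 Tv 1.16 Tz -0.040 loc 0.5595 0.1455
tool z [-5.e-04 -8.e-04 -1.e+00]
[0.75, 0.55] [0.742 0.003 0.235]
```

```bash
python3 -m crank '[[0.001,-0.0002,0,0,-0.05,0],[0,0,0,0,0,0],[0,0,0,0,0,0],[0,0,0,0,0,0],[0,0,0,0,0,0]]'; python3 ft.py; python3 -c "
from cell import arm
print(arm.sign_off())"
```

```text
clock: 25.65
tool_pos: [0.5775, 0.0319, 0.0765]
eef_rot: [0.995, -0.099, -0.001, 0.0]
wrist_force: [-6.7, -5.0, 6.6]
gripper_width: 0.0555
gripper_force: 40.0
yaw -11.4 pos [0.5775 0.0319 0.0765] Fu -5.5 Fv -6.2 Fz 6.6 Tu -1.20 Tv 1.43 Tz -0.008 loc 0.5598 0.1454
the job is handed in; nothing more can be done
None
```

The job is handed in at about 26 s: the frame leans back past upright at roughly 1.8 rad (estimated from the images), and the cheese is held flat on the bed, pressed at about 6 N against each fence; the wrist force peaked at about 85 N (limit 120 N) when the handle slipped while I raised the frame.

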